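Transfer reference standards to the measuring rack in reverse order

TASK

For the return half of the drift check, move the four reference standards from the black transport carrier to the empty aluminium measuring rack in reverse order: the one at the carrier's left end goes into the rack's right end bay, the next into the bay beside it, and so on, so that the row ends up mirrored, left for right. Keep each standard upright, set it down gently rather than dropping it, and leave it standing flat in about the middle of its bay, one to a bay.

Things in the scene. Friction and masses are not known exactly. Their poses are not given: they have to be found in the camera images.
- can_mid (a point): Reference standard, loose: round aluminium canister, 46 mm diameter, 72 mm tall, slightly bevelled top edge, two small brass terminals side by side on top (terminals rise up to 15 mm above that height). 450 g, +-30 %. The point is its centre, half-way up the stated height (36 mm above its underside); z is up. Starts upright on its pad, turned within 5 deg of the carrier.
- block_mid (a point): Reference standard, loose: square beige box, 46 x 46 mm, 60 mm tall, four small brass terminals in a square on top (terminals rise up to 15 mm above that height). 350 g, +-30 %. The point is its centre, half-way up the stated height (30 mm above its underside); z is up. Starts upright on its pad, turned within 5 deg of the carrier.
- slab_mid (a point): Reference standard, loose: narrow bright steel box, 30 mm (its x) by 50 mm (its y), 74 mm tall, three small brass terminals in a line on top (terminals rise up to 15 mm above that height). 400 g, +-30 %. The point is its centre, half-way up the stated height (37 mm above its underside); z is up. Starts upright on its pad, turned within 5 deg of the carrier.
- hex_mid (a point): Reference standard, loose: six-sided grey prism, 44 mm across flats (two of the flats face its +x and -x), 51 mm across corners, 66 mm tall, one brass terminal on a black disc on top (terminals rise up to 15 mm above that height). 400 g, +-30 %. The point is its centre, half-way up the stated height (33 mm above its underside); z is up. Starts upright on its pad, turned within 5 deg of the carrier.
- pad_can: Fixed cork pad, 70 x 66 mm, 6 mm thick, in the bay of the carrier where the can standard starts (all four pads look alike; it stays there and shows which bay that was). Origin at the centre of its underside, its top 12 mm above the table; axes parallel to the carrier's.
- pad_block: Fixed cork pad, 70 x 66 mm, 6 mm thick, in the bay of the carrier where the block standard starts (all four pads look alike; it stays there and shows which bay that was). Origin at the centre of its underside, its top 12 mm above the table; axes parallel to the carrier's.
- pad_slab: Fixed cork pad, 70 x 66 mm, 6 mm thick, in the bay of the carrier where the slab standard starts (all four pads look alike; it stays there and shows which bay that was). Origin at the centre of its underside, its top 12 mm above the table; axes parallel to the carrier's.
- pad_hex: Fixed cork pad, 70 x 66 mm, 6 mm thick, in the bay of the carrier where the hex standard starts (all four pads look alike; it stays there and shows which bay that was). Origin at the centre of its underside, its top 12 mm above the table; axes parallel to the carrier's.
- carrier: Fixed black carrier, full at the start: 340 x 86 mm, 4 bays along its y, centres at y = -120, -40, 40, 120 mm, x = 0. Origin: centre of its underside, on the table; x across the row away from the robot, y to the robot's left, turned up to 8 deg. Dividers 10 mm thick beside each bay (70 mm free), tops 28 mm above the table; lips along the long sides (74 mm free between), tops 18 mm. End grips to y = +-195 mm, 23 mm high.
- rack: Fixed aluminium measuring rack, empty at the start: same size, bays, dividers, lips, origin and axes as the carrier (bay centres at y = -120, -40, 40, 120 mm, x = 0), turned up to 8 deg on its own account. The flat floor of each bay is 12 mm above the table. At each end a small block with a brass post, to y = +-191 mm, 26 mm high. Either rack may be the one nearer the robot.
Mind the look-alikes: they are no part of the job. What is shaped like the part that bears block_mid but blue or turquoise is not meant.

How it is judged (in metres and radians):
At the end, for the whole second after the job is handed in: Every standard stands upright (6 deg) on the floor (5 mm) of the rack bay that mirrors its starting bay (start at y in the carrier's frame, end at -y in the rack's), its centre within 15 mm of the bay's centre along and across the row; all released and at rest (((y of pad_can in the frame of carrier between -0.14 and -0.1 m and y of can_mid in the frame of rack between 0.105 and 0.135 m) or (y of pad_can in the frame of carrier between -0.06 and -0.02 m and y of can_mid in the frame of rack between 0.025 and 0.055 m) or (y of pad_can in the frame of carrier between 0.02 and 0.06 m and y of can_mid in the frame of rack between -0.055 and -0.025 m) or (y of pad_can in the frame of carrier between 0.1 and 0.14 m and y of can_mid in the frame of rack between -0.135 and -0.105 m)) and x of can_mid in the frame of rack between -0.015 and 0.015 m and z of can_mid in the frame of rack between 0.043 and 0.053 m and angle between each of can_mid, block_mid, slab_mid, hex_mid's own z axis and vertical below 0.1 rad and linear speed of each of can, block, slab, hex below 0.02 m/s and angular speed of each of can, block, slab, hex below 0.2 rad/s and contact force between each of can, block, slab, hex and the fingers below 0.1 N and ((y of pad_block in the frame of carrier between -0.14 and -0.1 m and y of block_mid in the frame of rack between 0.105 and 0.135 m) or (y of pad_block in the frame of carrier between -0.06 and -0.02 m and y of block_mid in the frame of rack between 0.025 and 0.055 m) or (y of pad_block in the frame of carrier between 0.02 and 0.06 m and y of block_mid in the frame of rack between -0.055 and -0.025 m) or (y of pad_block in the frame of carrier between 0.1 and 0.14 m and y of block_mid in the frame of rack between -0.135 and -0.105 m)) and x of block_mid in the frame of rack between -0.015 and 0.015 m and z of block_mid in the frame of rack between 0.037 and 0.047 m and ((y of pad_slab in the frame of carrier between -0.14 and -0.1 m and y of slab_mid in the frame of rack between 0.105 and 0.135 m) or (y of pad_slab in the frame of carrier between -0.06 and -0.02 m and y of slab_mid in the frame of rack between 0.025 and 0.055 m) or (y of pad_slab in the frame of carrier between 0.02 and 0.06 m and y of slab_mid in the frame of rack between -0.055 and -0.025 m) or (y of pad_slab in the frame of carrier between 0.1 and 0.14 m and y of slab_mid in the frame of rack between -0.135 and -0.105 m)) and x of slab_mid in the frame of rack between -0.015 and 0.015 m and z of slab_mid in the frame of rack between 0.044 and 0.054 m and ((y of pad_hex in the frame of carrier between -0.14 and -0.1 m and y of hex_mid in the frame of rack between 0.105 and 0.135 m) or (y of pad_hex in the frame of carrier between -0.06 and -0.02 m and y of hex_mid in the frame of rack between 0.025 and 0.055 m) or (y of pad_hex in the frame of carrier between 0.02 and 0.06 m and y of hex_mid in the frame of rack between -0.055 and -0.025 m) or (y of pad_hex in the frame of carrier between 0.1 and 0.14 m and y of hex_mid in the frame of rack between -0.135 and -0.105 m)) and x of hex_mid in the frame of rack between -0.015 and 0.015 m and z of hex_mid in the frame of rack between 0.04 and 0.05 m); the robot touches nothing.
It fails at once if a standard was tipped more than about 30 degrees (angle between any of can_mid, block_mid, slab_mid, hex_mid's own z axis and vertical above 0.52 rad).
It fails at once if a standard was dropped (fell from about 2 cm or more) ((linear speed of can above 0.6 m/s and contact force between can and the fingers below 0.05 N) or (linear speed of block above 0.6 m/s and contact force between block and the fingers below 0.05 N) or (linear speed of slab above 0.6 m/s and contact force between slab and the fingers below 0.05 N) or (linear speed of hex above 0.6 m/s and contact force between hex and the fingers below 0.05 N)).
It also fails if it takes over 88 s, if anything falls off the work surface, if the arm or the gripper's body presses on something with over 40 N, if the wrist force passes 120 N, or if a joint passes its speed limit or range.

ROBOT

A 6-joint arm with a two-finger parallel gripper is mounted at the origin on the work surface. World frame = base frame: x ahead of the robot, y to its left, z up, the work surface at z = 0. Lengths are in mm, angles in rad, forces in N, time in s.
With the tool pointing down it reaches from about 300 to 875 mm from the base axis. Payload 6.4 kg.
Tool frame: the origin (TCP) lies midway between the tips of the shut fingers; the grasp point (between the pads) lies pinch_z behind it (pinch_z is the distance from the TCP to the grasp point, in mm); x points along the fingers, y is the direction in which the jaws open and shut, and the axes are right-handed (so a half turn about x gives the same grasp; the last joint's range is limited). The gripper opens to 88 mm and grips with 3 to 60 N. Pads are 18 mm wide; open, the fingers measure 123 mm over their backs; the gripper's body (75 mm by 187 mm) begins 45 mm behind the grasp point.
Start: joints at [-1.423, 0.181, 1.607, -0, 1.354, -0.206], TCP at [199.234, -539.395, 238.714] pointing down, gripper open.
Joint ranges: [-2.99, 2.99], [-0.89, 2.07], [0.3, 2.58], [-1.14, 4.28], [0, 2.63], [-3.12, 3.12]. Speed limits (rad/s): [2.57, 2.57, 3.01, 3.14, 3.14, 3.14].

INTERFACE

Orientations are given as [roll, pitch, yaw] about the fixed x, y, z axes, in that order (R = Rz(yaw) Ry(pitch) Rx(roll)).
In Python, from workcell import * gives the robot as it stands.
- The arm moves only by the shell command python3 -m inch 'ROWS' [FORCE]. ROWS is JSON, one flat list of numbers, 5 for each row, row after row: the shift along the tool's x, y, z in mm, then the turn about the tool's x in degrees, then the closure in counts, from 0 (fully open) to 255 (shut). In form: [x, y, z, yaw, grip, x, y, z, yaw, grip, ...]. A call has 1 to 12 rows; each row is the pose to reach, as a shift and turn from the pose commanded when the call began, along the tool's axes at that moment; what a row does not reach only later rows make up. A row lasts 1/8 s, in which the tool goes at most 62.5 mm and 10.7 degrees, less where a joint would pass 70% of its speed; a pose out of reach is approached as far as the arm can. A call with a gripper value outside its range is refused whole. The fingers move at their own pace and stop on an object; FORCE is the grip in N (left out, the last holds). Time passes only in rows, so rows that repeat a pose let the fingers close. It gives the time, the measured TCP pose, the force and the opening at its end, in the units of the state.
- state(): the state, without advancing time (a new reading comes with each control period).
- read_camera(name): name is "scene" or "top" or "wrist"; returns the picture (420x560x3 uint8, red, green, blue); there is no depth.
- camera_model(name): a dict with "K" (3x3 intrinsics, pixels), "R" (3x3) and "t" (3): a world point X has camera coordinates R X + t. Camera axes: x right, y down, z forward; pixel columns grow to the right and rows downward; lengths in mm; the calibration is good to about 2 mm. The wrist camera is an equidistant fisheye: a pixel r from the principal point sees the ray r / f radians off the axis. A picture is of the moment at which its call begins: read the wrist's pose just before it. camera_model takes no time and is no camera call; for the wrist camera it gives the pose at the moment of the call.
- close_job(): hands the job in, once; it reports no verdict.
The state is a dict: "clock": time; "joint_positions": joint angles; "joint_velocities": joint speeds; "joint_efforts": joint torques, N m; "tcp_pos": TCP position; "orientation": TCP orientation; "contact_force": force on the tool from outside, world axes, zero at the start; "moment": the same for the moment, N m; "grip_width": finger opening in mm.
Only numpy, scipy, OpenCV 4.12 (cv2) and the standard library are available. Lean on these libraries where they do the work, as an engineer would, in place of code of your own. Each camera call takes 0.05 s, during which the arm holds its last target.

## Working session

There is one attempt and no reset: what is moved stays moved. The work goes in short steps, Python scripts to look and compute and a shell command to move; the robot and the scene stay as the last step left them, time stands still between calls to the robot, and variables do not carry over. Pictures are saved under pics/ and viewed, and the job is handed in when it is done.

```bash
ls; mkdir -p pics; python3 - <<'E'
from workcell import *
import cv2
s=state();print(s)
for n in("scene","top","wrist"):
    m=camera_model(n);print(n,m)
    cv2.imwrite(f"pics/{n}0.png",read_camera(n)[:,:,::-1])
E
```

```text
pics
{'clock': 0.0, 'joint_positions': array([-1.42327993e+00,  1.81518533e-01,  1.60799444e+00, -2.90178431e-05,
        1.35379276e+00, -2.06270024e-01]), 'joint_velocities': array([ 0.00105994,  0.00151815,  0.00191294,  0.00136882, -0.00146643,
       -0.00209333]), 'joint_efforts': array([ 1.90462444e-03, -4.33865190e+01, -3.41844642e+01,  7.05703930e-02,
        3.86936765e-02, -1.36488161e-04]), 'tcp_pos': array([ 199.15440137, -538.84332296,  237.8293509 ]), 'orientation': array([-1.7605324 ,  1.56908301,  1.73485295]), 'contact_force': array([ 0.72290652, -0.41262908, -0.57898484]), 'moment': array([ 0.05170865, -0.04320033,  0.01212982]), 'grip_width': 88.06560497413282}
scene {'K': array([[502.66396901,   0.        , 278.22522563],
       [  0.        , 502.66396901, 211.08987098],
       [  0.        ,   0.        ,   1.        ]]), 'R': array([[-0.66325909,  0.74822867,  0.01553187],
       [ 0.48847309,  0.44853847, -0.74846996],
       [-0.56699333, -0.4888426 , -0.66298679]]), 't': array([ 398.74347752, -265.31764   , 1215.68806631])}
top {'K': array([[473.65650404,   0.        , 279.83279623],
       [  0.        , 473.65650404, 205.03147549],
       [  0.        ,   0.        ,   1.        ]]), 'R': array([[-0.00511616, -0.99993967, -0.00972014],
       [-0.99803037,  0.00571367, -0.06247188],
       [ 0.06252365,  0.00938138, -0.99799939]]), 't': array([ 41.78896212, 613.04197289, 827.69712355])}
wrist {'K': array([[325.1922621 ,   0.        , 281.27962638],
       [  0.        , 325.1922621 , 209.89419124],
       [  0.        ,   0.        ,   1.        ]]), 'R': array([[ 0.34562144, -0.93837352, -0.00097961],
       [-0.89363629, -0.32946197,  0.30474414],
       [-0.28628658, -0.10445069, -0.95243375]]), 't': array([-574.38406654,  -40.95929936,  390.94113142])}
```

View pics/top0.png

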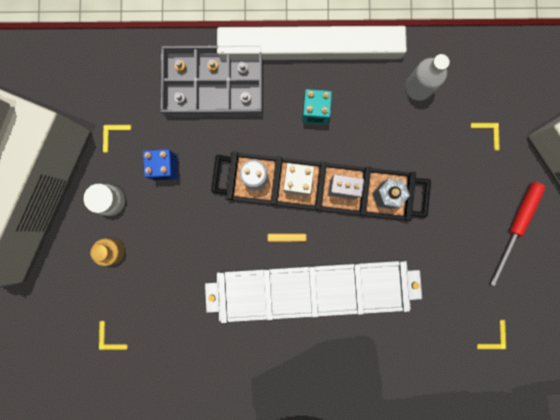

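View pics/scene0.png

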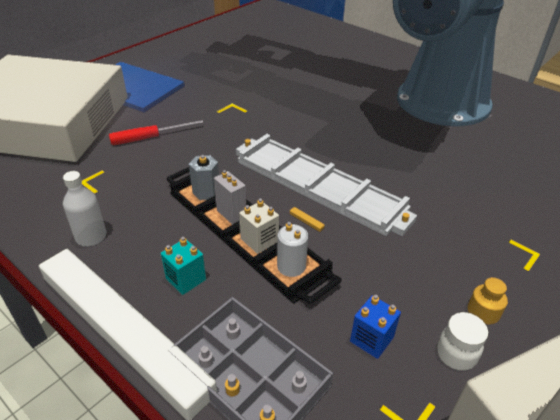

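View pics/wrist0.png

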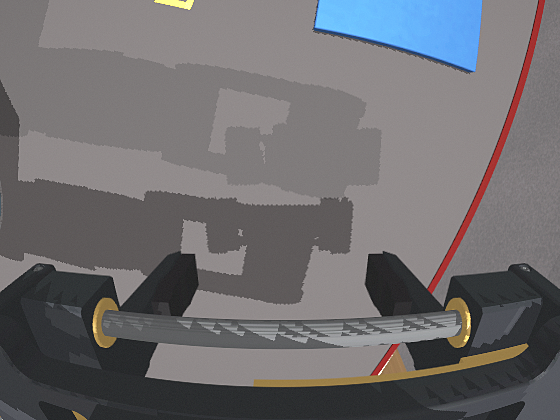

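```bash
python3 - <<'E'
import cv2
a=cv2.imread("pics/top0.png")
cv2.imwrite("pics/crop_car.png",cv2.resize(a[140:230,205:440],None,fx=3.4,fy=3.4,interpolation=cv2.INTER_CUBIC))
cv2.imwrite("pics/crop_rack.png",cv2.resize(a[250:335,195:430],None,fx=3.4,fy=3.4,interpolation=cv2.INTER_CUBIC))
E
```

```text
(no output)
```

View pics/crop_car.png

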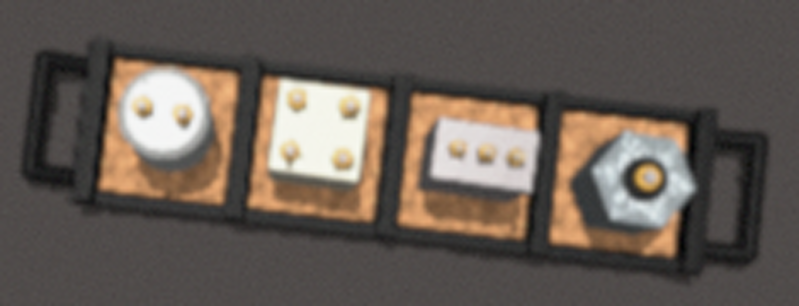

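View pics/crop_rack.png

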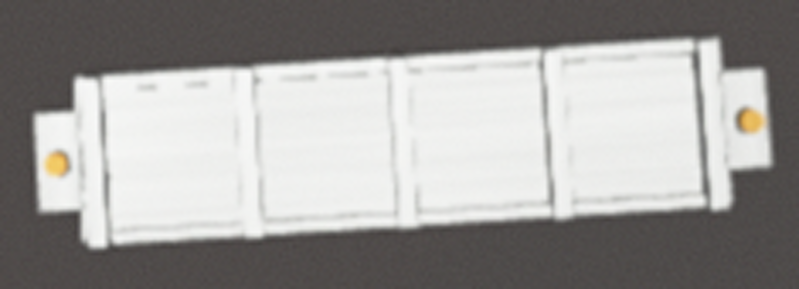

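```bash
cat > h.py <<'E'
from workcell import *
import numpy as np, cv2
def ray(m,uv):
    uv=np.atleast_2d(uv).astype(float);K=m["K"]
    d=np.c_[(uv[:,0]-K[0,2])/K[0,0],(uv[:,1]-K[1,2])/K[1,1],np.ones(len(uv))]
    return -m["R"].T@m["t"], d@m["R"]
def plane(m,uv,z):
    C,d=ray(m,uv); return C+d*((z-C[2])/d[:,2])[:,None]
def blobs(mask,lo,hi):
    n,l,s,c=cv2.connectedComponentsWithStats(mask.astype(np.uint8))
    return [(np.round(c[i],1),s[i,4],l==i) for i in range(1,n) if lo<=s[i,4]<=hi]
E
python3 - <<'E'
from h import *
import workcell; print([n for n in dir(workcell) if n[0]!='_'], getattr(workcell,'pinch_z',None))
m=camera_model("top"); print("C",-m["R"].T@m["t"])
a=cv2.imread("pics/top0.png"); h=cv2.cvtColor(a,cv2.COLOR_BGR2HSV)
br=cv2.inRange(h,(12,70,130),(32,255,255))>0
roi=np.zeros(br.shape,bool); roi[150:310,200:440]=1
cork=cv2.inRange(h,(5,60,60),(18,255,255))>0
for c,n,_ in blobs(br&roi,2,60): print(c,n,h[int(c[1]+.5),int(c[0]+.5)])
wh=(h[:,:,2]>150)&(h[:,:,1]<50); r2=np.zeros_like(wh); r2[250:335,200:425]=1
for c,n,mk in blobs(wh&r2,200,99999):
    print(c,n,cv2.minAreaRect(np.argwhere(mk)[:,::-1].astype(np.float32)))
print("corkpix",h[187,240],h[205,280],h[205,250])
E
```

```text
['PlanningError', 'camera_model', 'close_job', 'pinch_z', 'read_camera', 'state'] 18.700000000000003
C [560.29766345  30.51878361 864.74530261]
[292.1 169.2] 17 [ 15  42 211]
[247.1 171.4] 14 [ 17  50 199]
[307.1 171.5] 17 [ 18  85 188]
[258.5 174.4] 11 [ 17  68 176]
[290.1 184.5] 12 [ 16  53 192]
[338.4 183.7] 9 [ 18 117 187]
[347.2 185. ] 10 [ 18 101 185]
[305.2 186.5] 22 [ 16  59 199]
[355.9 186.4] 11 [ 17  59 178]
[395.2 191.7] 41 [ 11  20 183]
[385.5 210.1] 15 [ 14 127 133]
[415.4 285.1] 42 [ 20 148 234]
[211.1 297.9] 39 [ 22 147 241]
[312.3 291.2] 10092 ((312.9359436035156, 291.44903564453125), (50.74721145629883, 215.78213500976562), 86.51068115234375)
corkpix [ 14 124 227] [ 0  6 43] [10 19 79]
```

```bash
cat >> h.py <<'E'
def yawof(d): return np.degrees(np.arctan2(-d[0],d[1]))
E
python3 - <<'E'
from h import *
m=camera_model("top")
P=lambda pts,z: plane(m,pts,z)
can=P([[247.1,171.4],[258.5,174.4]],94)
blk=P([[292.1,169.2],[307.1,171.5],[290.1,184.5],[305.2,186.5]],82)
sl=P([[338.4,183.7],[347.2,185],[355.9,186.4]],96)
hx=P([[395.2,191.7]],86)
post=P([[211.1,297.9],[415.4,285.1]],26)
for n,p in dict(can=can,blk=blk,slab=sl,hex=hx,post=post).items():
    print(n,np.round(p.mean(0),1),"ext",np.round(np.linalg.norm(p[0]-p[-1]),1),"yaw(last->first)",np.round(yawof(p[0]-p[-1]),1) if len(p)>1 else '')
print("blk yaws",yawof(blk[0]-blk[1]),yawof(blk[2]-blk[3]), "edges",np.linalg.norm(blk[0]-blk[1]))
c=post.mean(0); d=(post[0]-post[1])[:2]; d/=np.linalg.norm(d)
for y in(120,40,-40,-120): print("bay",y,np.round(c[:2]+y*d,1))
# carrier handle corners from crop (x/3.4+205, y/3.4+140)
f=lambda x,y:[x/3.4+205,y/3.4+140]
ch=P([f(40,52),f(768,132),f(24,180),f(752,262)],23); print("carrier",ch.mean(0).round(1),np.linalg.norm(ch[0]-ch[1]),np.linalg.norm(ch[0]-ch[2]),yawof(ch[0]-ch[1]))
g=lambda x,y:[x/3.4+195,y/3.4+250]
rc=P([g(77,77),g(717,40),g(90,248),g(730,208)],28); print("rack corners",rc.mean(0).round(1),np.linalg.norm(rc[0]-rc[1]),np.linalg.norm(rc[0]-rc[2]),yawof(rc[0]-rc[1]))
E
python3 - <<'E'
# cross-check in the scene view
import sys; sys.path.insert(0,'.')
import cv2
a=cv2.imread("pics/scene0.png")
cv2.imwrite("pics/crop_sc.png",cv2.resize(a[120:310,150:430],None,fx=2.8,fy=2.8,interpolation=cv2.INTER_CUBIC))
E
```

```text
can [661.6  81.8  94. ] ext 19.4 yaw(last->first) -15.2
blk [654.3   6.4  82. ] ext 36.1 yaw(last->first) -53.4
slab [640.5 -72.1  96. ] ext 28.8 yaw(last->first) -9.2
hex [ 630.  -152.2   86. ] ext 0.0 yaw(last->first) 
post [460.6 -19.2  26. ] ext 358.7 yaw(last->first) 3.3
blk yaws -9.147798726653999 -7.9337121093476215 edges 25.22384170328672
bay 120 [453.7 100.6]
bay 40 [458.3  20.7]
bay -40 [462.9 -59.1]
bay -120 [ 467.6 -139. ]
carrier [646.7 -35.3  23. ] 384.68068574922626 68.25622039347412 -6.696193753551409
rack corners [459.9 -19.8  28. ] 330.70446351438676 87.46427033315062 3.034074668875235
```

View pics/crop_sc.png

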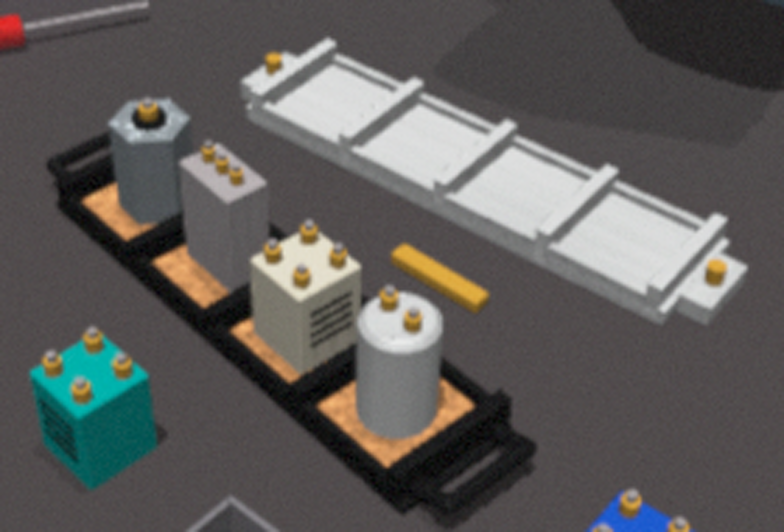

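```bash
python3 - <<'E'
from h import *
m=camera_model("scene");t=camera_model("top")
f=lambda L:[[x/2.8+150,y/2.8+120] for x,y in L]
def tri(uvt,uvs):
    A=[];b=[]
    for mm,uv in((t,uvt),(m,uvs)):
        C,d=ray(mm,uv);d=d[0]/np.linalg.norm(d[0]);M=np.eye(3)-np.outer(d,d);A.append(M);b.append(M@C)
    A=np.vstack(A);b=np.hstack(b);x,r,_,_=np.linalg.lstsq(A,b,rcond=None);return x.round(1),np.sqrt(r).round(1)
print("can",tri([[252.8,172.9]],f([[401,309]])))
print("blk",tri([[298.6,177.9]],f([[305.5,254]])))
print("slab",tri([[347.2,185]],f([[222.5,164]])))
print("hex",tri([[395.2,191.7]],f([[148,112]])))
print("postL",tri([[211.1,297.9]],f([[715,272]])))
print("postR",tri([[415.4,285.1]],f([[273,63]])))
E
```

```text
can (array([662.3,  82. ,  89. ]), array([0.2]))
blk (array([655. ,   6.2,  77.4]), array([0.3]))
slab (array([641.3, -73. ,  91.6]), array([0.6]))
hex (array([ 629.9, -152.4,   84.5]), array([0.4]))
postL (array([450. , 160. ,  21.1]), array([1.]))
postR (array([ 470.7, -199.9,   21.1]), array([0.6]))
```

```bash
cat >> h.py <<'E'
from scipy.spatial.transform import Rotation as Ro
def tgt(x,y,z,yaw):
    """tool-axes shift+turn from present pose to TCP x,y,z with jaw axis along the rack-x direction of a frame turned yaw deg"""
    s=state();R=Ro.from_euler("xyz",s["orientation"]).as_matrix()
    d=R.T@(np.array([x,y,z])-s["tcp_pos"])
    j=R[:,1]; ja=np.degrees(np.arctan2(j[1],j[0])); w=(yaw-ja+90)%180-90
    print("clock %.2f tcp %s jawang %.2f width %.1f F %s"%(s["clock"],s["tcp_pos"].round(1),ja,s["grip_width"],s["contact_force"].round(1)))
    print("toolx",R[:,0].round(3),"tooly",R[:,1].round(3),"toolz",R[:,2].round(3),"q",s["joint_positions"].round(2))
    print("ROW shift",d.round(1),"turn about tool x: %.1f"%(-w))
E
python3 - <<'E'
from h import *
tgt(662,82,180,-8)
E
```

```text
clock 0.15 tcp [ 199.2 -539.   238. ] jawang -69.73 width 88.3 F [-0.1 -0.6  0. ]
toolx [-0.     0.001 -1.   ] tooly [ 0.346 -0.938 -0.001] toolz [-0.938 -0.346 -0.   ] q [-1.42  0.18  1.61 -0.    1.35 -0.21]
ROW shift [  58.7 -422.1 -649.3] turn about tool x: -61.7
```

```bash
python3 -m inch '[20,-200,-300,-30,0, 40,-300,-450,-50,0, 58,-422,-649,-61.7,0, 58,-422,-649,-61.7,0, 58,-422,-649,-61.7,0, 58,-422,-649,-61.7,0, 58,-422,-649,-61.7,0, 58,-422,-649,-61.7,0, 58,-422,-649,-61.7,0, 58,-422,-649,-61.7,0, 58,-422,-649,-61.7,0, 58,-422,-649,-61.7,0]' 35; python3 - <<'E'
from h import *
tgt(662,82,45,-8)
E
```

```text
clock: 1.65
tcp_pos: [647.0, 62.1, 182.3]
orientation: [-0.615, 1.571, -2.326]
contact_force: [0.2, -1.5, 0.5]
grip_width: 88.3
clock 1.65 tcp [647.   62.1 182.3] jawang -8.02 width 88.3 F [ 0.2 -1.5  0.5]
toolx [-0. -0. -1.] tooly [ 0.99 -0.14 -0.  ] toolz [-0.14 -0.99  0.  ] q [-0.09  0.39  1.46 -0.    1.29  0.05]
ROW shift [137.3  12.1 -21.8] turn about tool x: -0.0
```

```bash
python3 -m inch '[0,0,0,0,0,0,0,0,0,0]' ; python3 - <<'E'
from h import *
tgt(662,82,45,-8)
m=camera_model("wrist");cv2.imwrite("pics/w1.png",read_camera("wrist")[:,:,::-1])
cv2.imwrite("pics/t1.png",read_camera("top")[:,:,::-1])
E
```

```text
clock: 1.9
tcp_pos: [645.5, 60.3, 182.0]
orientation: [-1.241, 1.569, -2.951]
contact_force: [-0.3, -0.3, 0.2]
grip_width: 88.0
clock 1.90 tcp [645.5  60.3 182. ] jawang -7.98 width 88.0 F [-0.3 -0.3  0.2]
toolx [-0.002 -0.    -1.   ] tooly [ 0.99  -0.139 -0.002] toolz [-0.139 -0.99   0.001] q [-0.09  0.39  1.46 -0.    1.29  0.05]
ROW shift [136.9  13.5 -23.9] turn about tool x: 0.0
```

View pics/w1.png

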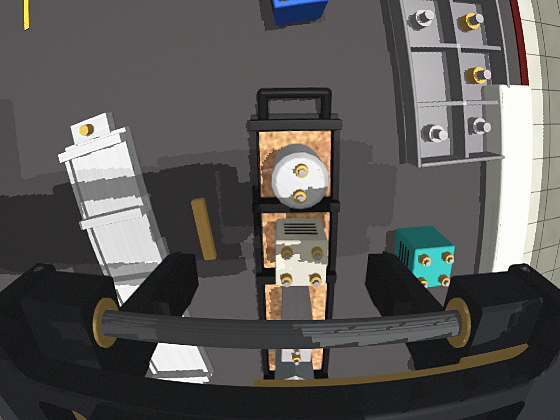

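```bash
cat >> h.py <<'E'
def fplane(m,uv,z):
    uv=np.atleast_2d(uv).astype(float);K=m["K"];x=(uv-K[:2,2])/K[0,0];r=np.linalg.norm(x,axis=1,keepdims=True)
    d=np.c_[x/r*np.sin(r),np.cos(r)]@m["R"];C=-m["R"].T@m["t"]
    return C+d*((z-C[2])/d[:,2])[:,None]
E
python3 - <<'E'
from h import *
m=camera_model("wrist");t=camera_model("top")
a=cv2.cvtColor(cv2.imread("pics/w1.png"),cv2.COLOR_BGR2HSV)
br=cv2.inRange(a,(10,90,110),(32,255,255))>0
br[:, :60]=0
for c,n,_ in blobs(br,8,250):
    if c[1]<300 and c[0]<480: print(c,n,fplane(m,c,94).round(1),fplane(m,c,26).round(1)[0][:2])
E
```

```text
[470.9  21.1] 95 [[818.9 198.3  94. ]] [865.7 215.9]
[477.9  74.9] 105 [[818.5 153.1  94. ]] [865.1 157.5]
[ 85.1 129.4] 104 [[498.2 153.6  94. ]] [452.2 158.2]
[301.2 170. ] 84 [[665.3  91.3  94. ]] [667.6  78. ]
[299.7 195.9] 89 [[661.7  71.9  94. ]] [662.9  52.9]
[286.9 253.1] 46 [[645.7  26.5  94. ]] [642.4  -5.7]
[317.1 253.6] 50 [[669.6  22.4  94. ]] [673.2 -10.9]
[327.  257.5] 16 [[677.3  17.7  94. ]] [683.1 -17. ]
[448.1 256.4] 52 [[786.4  -0.8  94. ]] [823.8 -40.8]
[425.  259.2] 53 [[763.1   1.   94. ]] [793.8 -38.5]
[286.6 279.3] 61 [[642.2   2.5  94. ]] [637.9 -36.6]
[444.6 279.4] 46 [[784.8 -24.3  94. ]] [821.7 -71.1]
[422.8 280.6] 28 [[762.1 -20.6  94. ]] [792.4 -66.4]
```

```bash
python3 -m inch '[0,14,-24,0,0, 40,14,-24,0,0, 85,14,-24,0,0, 120,14,-24,0,0, 138,14,-24,0,0, 138,14,-24,0,0, 138,14,-24,0,0, 138,14,-24,0,120, 138,14,-24,0,255, 138,14,-24,0,255, 138,14,-24,0,255, 138,14,-24,0,255]' 35; python3 - <<'E'
from h import *
tgt(468,-139,44,3.3)
E
```

```text
clock: 3.5
tcp_pos: [663.2, 82.2, 44.8]
orientation: [-1.57, 1.57, 3.002]
contact_force: [-0.9, -0.5, 2.4]
grip_width: 44.6
clock 3.50 tcp [663.2  82.2  44.8] jawang -8.02 width 44.6 F [-0.9 -0.5  2.4]
toolx [-0.  0. -1.] tooly [ 0.99 -0.14 -0.  ] toolz [-0.14 -0.99  0.  ] q [-0.05  0.6   1.47  0.    1.08  0.09]
ROW shift [   0.8 -162.4  246.3] turn about tool x: -11.3
```

```bash
python3 -m inch '[-10,0,0,0,255, -40,0,0,0,255, -70,-5,5,0,255, -95,-25,35,-2,255, -100,-50,75,-4,255, -100,-78,118,-6,255, -100,-105,160,-8,255, -100,-130,200,-10,255, -100,-150,228,-11.3,255, -100,-162,245,-11.3,255, -100,-162,246,-11.3,255, -100,-162,246,-11.3,255]'; python3 - <<'E'
from h import *
tgt(467.7,-139,44.5,3.3)
cv2.imwrite("pics/w2.png",read_camera("wrist")[:,:,::-1])
cv2.imwrite("pics/t2.png",read_camera("top")[:,:,::-1])
E
```

```text
clock: 5.0
tcp_pos: [468.9, -138.6, 144.9]
orientation: [1.766, 1.57, 0.252]
contact_force: [-0.8, -0.0, -3.9]
grip_width: 45.3
clock 5.00 tcp [ 468.9 -138.6  144.9] jawang 3.26 width 45.3 F [-0.8 -0.  -3.9]
toolx [ 0.  0. -1.] tooly [0.998 0.057 0.   ] toolz [ 0.057 -0.998 -0.   ] q [-0.53  0.1   1.9   0.    1.14 -0.59]
ROW shift [100.4  -1.2   0.3] turn about tool x: -0.0
```

View pics/w2.png

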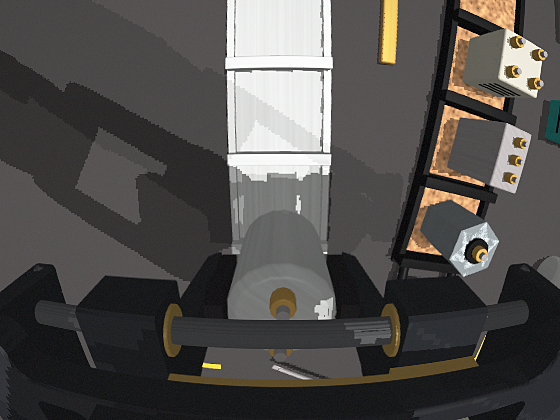

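View pics/t2.png

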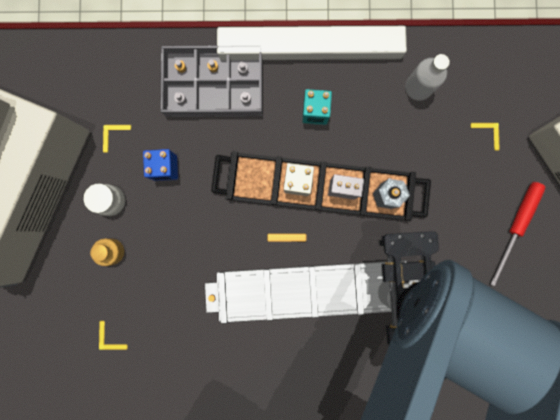

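```bash
python3 - <<'E'
from h import *
m=camera_model("wrist")
print(fplane(m,[[279,62],[280,160],[229,130],[331,130]],28).round(1))
th=np.radians(3.3);c=np.array([460.5,-19.6]);d=np.array([-np.sin(th),np.cos(th)])
for y in(0,-80):print(y,c+y*d)
cv2.imwrite("pics/crop2.png",cv2.resize(cv2.imread("pics/w2.png")[130:350,180:380],None,fx=2.7,fy=2.7))
E
```

```text
[[ 460.9  -21.1   28. ]
 [ 466.2 -100.8   28. ]
 [ 423.5  -78.    28. ]
 [ 505.9  -73.4   28. ]]
0 [460.5 -19.6]
-80 [465.10512216 -99.46734533]
```

View pics/crop2.png

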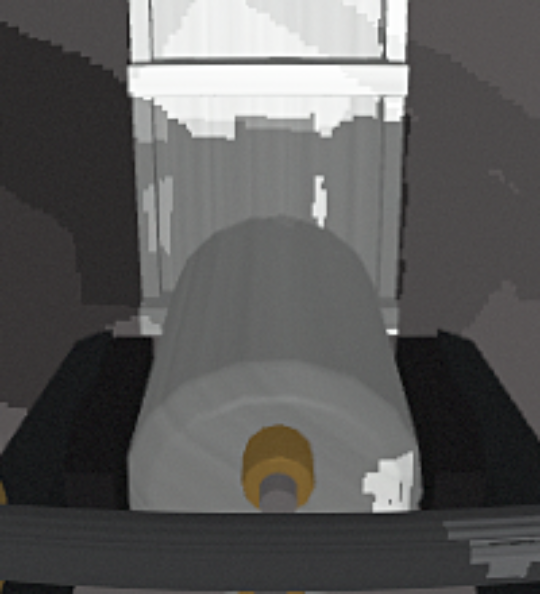

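```bash
python3 -m inch '[20,-1,1,0,255, 45,-1,1,0,255, 70,-1,1,0,255, 85,-1,1,0,255, 93,-1,1,0,255, 97,-1,1,0,255, 99.5,-1,1,0,255, 100,-1,1,0,255, 100,-1,1,0,255]'; python3 - <<'E'
from h import *
tgt(467.6,-140,44.5,3.3)
E
```

```text
clock: 6.22
tcp_pos: [467.9, -140.1, 45.1]
orientation: [1.035, 1.57, -0.479]
contact_force: [0.5, -0.9, -3.9]
grip_width: 45.2
clock 6.22 tcp [ 467.9 -140.1   45.1] jawang 3.26 width 45.2 F [ 0.5 -0.9 -3.9]
toolx [ 0.001 -0.    -1.   ] tooly [0.998 0.057 0.001] toolz [ 0.057 -0.998  0.   ] q [-0.53  0.27  1.95  0.    0.92 -0.59]
ROW shift [ 0.6 -0.3 -0.1] turn about tool x: -0.0
```

```bash
python3 -m inch '[0.8,0,0,0,255, 1.2,0,0,0,255, 1.2,0,0,0,255]'
```

```text
clock: 6.6
tcp_pos: [468.0, -140.1, 44.7]
orientation: [0.77, 1.57, -0.743]
contact_force: [-3.2, 1.4, 7.5]
grip_width: 45.3
```

```bash
python3 -m inch '[0,0,0,0,120, 0,0,0,0,60, 0,0,0,0,0, 0,0,0,0,0, 0,0,0,0,0, -40,0,0,0,0, -90,0,0,0,0, -120,0,0,0,0, -120,0,0,0,0]'; python3 - <<'E'
from h import *
tgt(654.6,6.3,100,-8.5)
E
```

```text
clock: 7.72
tcp_pos: [469.3, -140.8, 166.1]
orientation: [0.981, 1.565, -0.533]
contact_force: [-0.2, -0.2, -0.1]
grip_width: 88.3
clock 7.72 tcp [ 469.3 -140.8  166.1] jawang 3.28 width 88.3 F [-0.2 -0.2 -0.1]
toolx [ 0.005 -0.003 -1.   ] tooly [0.998 0.057 0.005] toolz [ 0.057 -0.998  0.003] q [-0.53  0.07  1.89  0.    1.18 -0.59]
ROW shift [  66.6  193.1 -136.5] turn about tool x: 11.8
```

```bash
python3 -m inch '[0,50,-35,3,0, 0,100,-70,6,0, 0,150,-105,9,0, 0,190,-132,11.8,0, 0,194.5,-135.5,11.8,0, 0,194.5,-135.5,11.8,0, 0,194.5,-135.5,11.8,0]'; python3 - <<'E'
from h import *
tgt(654.6,6.3,36,-8.5)
cv2.imwrite("pics/w3.png",read_camera("wrist")[:,:,::-1])
cv2.imwrite("pics/t3.png",read_camera("top")[:,:,::-1])
E
```

```text
clock: 8.6
tcp_pos: [652.9, 5.5, 162.8]
orientation: [-1.428, 1.569, 3.135]
contact_force: [-0.2, 0.2, 0.6]
grip_width: 88.2
clock 8.60 tcp [652.9   5.5 162.8] jawang -8.57 width 88.2 F [-0.2  0.2  0.6]
toolx [-0.002  0.    -1.   ] tooly [ 0.989 -0.149 -0.002] toolz [-0.149 -0.989  0.   ] q [-0.17  0.42  1.46 -0.    1.26 -0.02]
ROW shift [126.8   1.8  -1. ] turn about tool x: -0.1
```

View pics/w3.png

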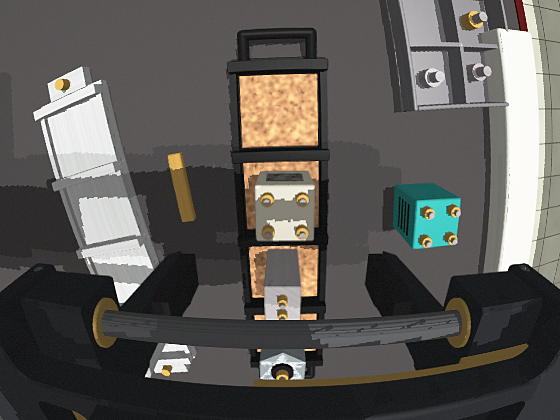

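View pics/t3.png

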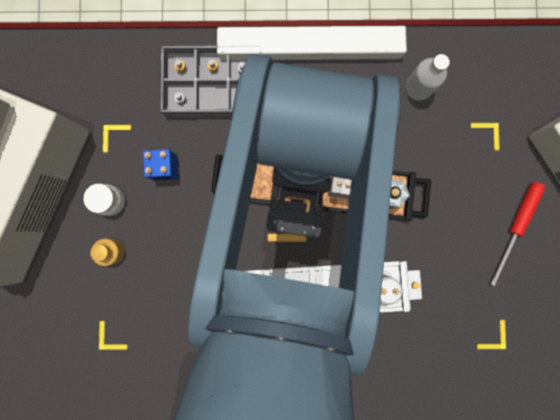

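```bash
python3 - <<'E'
from h import *
m=camera_model("wrist")
p=fplane(m,[[266,200],[303,200],[269,233],[305,231]],79);print(p.round(1),p.mean(0).round(1))
K=m["K"]; 
def proj(X):
    q=m["R"]@X+m["t"];th=np.arctan2(np.hypot(q[0],q[1]),q[2]);return K[:2,2]+K[0,0]*th*q[:2]/np.hypot(q[0],q[1])
print(proj(np.array([652.9,5.5,162.8])),proj(np.array([652.9,5.5,72])))
E
```

```text
[[644.4  19.8  79. ]
 [671.4  15.7  79. ]
 [642.3  -6.4  79. ]
 [669.7  -8.9  79. ]] [657.    5.1  79. ]
[279.82299766 269.71057718] [280.36608349 213.5509174 ]
```

```bash
python3 -m inch '[40,2.5,0,0,0, 85,2.5,0,0,0, 115,2.5,0,0,0, 127,2.5,0,0,0, 127,2.5,0,0,0, 127,2.5,0,0,120, 127,2.5,0,0,255, 127,2.5,0,0,255, 127,2.5,0,0,255, 127,2.5,0,0,255]' 35; python3 - <<'E'
from h import *
tgt(463,-60.2,36,3.3)
E
```

```text
clock: 9.95
tcp_pos: [656.3, 6.2, 36.7]
orientation: [-1.6, 1.57, 2.963]
contact_force: [-2.3, 1.1, 3.4]
grip_width: 46.1
clock 9.95 tcp [656.3   6.2  36.7] jawang -8.52 width 46.1 F [-2.3  1.1  3.4]
toolx [-0.001  0.    -1.   ] tooly [ 0.989 -0.148 -0.001] toolz [-0.148 -0.989 -0.   ] q [-0.17  0.59  1.51  0.    1.05 -0.02]
ROW shift [   0.8 -181.3   94.4] turn about tool x: -11.8
```

```bash
python3 -m inch '[-10,0,0,0,255, -40,0,0,0,255, -70,-5,2,0,255, -95,-30,15,-2,255, -100,-65,33,-4,255, -100,-100,52,-7,255, -100,-135,70,-9,255, -100,-165,85,-11,255, -100,-181,94,-11.8,255, -100,-181,94.5,-11.8,255, -100,-181,94.5,-11.8,255]'; python3 - <<'E'
from h import *
tgt(463,-60.2,36,3.3)
cv2.imwrite("pics/w4.png",read_camera("wrist")[:,:,::-1])
E
```

```text
clock: 11.32
tcp_pos: [464.2, -60.6, 136.9]
orientation: [1.346, 1.57, -0.168]
contact_force: [0.8, 0.5, -4.6]
grip_width: 46.0
clock 11.32 tcp [464.2 -60.6 136.9] jawang 3.24 width 46.0 F [ 0.8  0.5 -4.6]
toolx [ 0.001 -0.    -1.   ] tooly [0.998 0.057 0.001] toolz [ 0.057 -0.998  0.   ] q [-0.38  0.06  1.96  0.    1.12 -0.44]
ROW shift [100.9  -1.3  -0.5] turn about tool x: -0.1
```

View pics/w4.png

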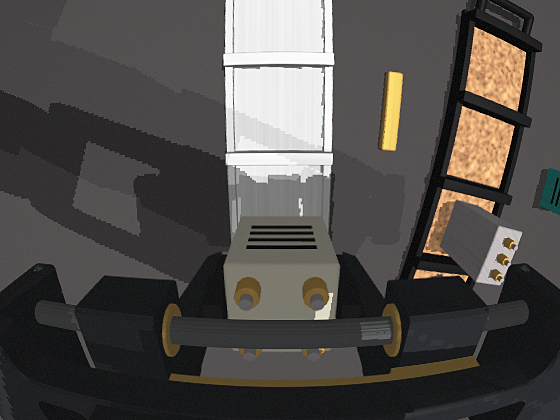

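The block is held square over the rack, centred at column 280, and the rack spans columns 228–332. Lowering it now.

```bash
python3 -m inch '[20,-1,0,0,255, 45,-1,0,0,255, 70,-1,0,0,255, 85,-1,0,0,255, 93,-1,0,0,255, 97,-1,0,0,255, 99.5,-1,0,0,255, 100.5,-1,0,0,255, 101.2,-1,0,0,255, 101.2,-1,0,0,255]'; python3 - <<'E'
from h import *
tgt(463,-60.2,36,3.3)
E
```

```text
clock: 12.62
tcp_pos: [463.0, -60.7, 36.7]
orientation: [0.934, 1.57, -0.579]
contact_force: [-3.4, 2.0, 7.2]
grip_width: 45.6
clock 12.62 tcp [463.  -60.7  36.7] jawang 3.28 width 45.6 F [-3.4  2.   7.2]
toolx [ 0.001 -0.    -1.   ] tooly [0.998 0.057 0.001] toolz [ 0.057 -0.998  0.   ] q [-0.39  0.24  2.01 -0.    0.89 -0.44]
ROW shift [ 0.7  0.  -0.5] turn about tool x: -0.0
```

```bash
python3 -m inch '[0,0,0,0,120, 0,0,0,0,60, 0,0,0,0,0, 0,0,0,0,0, 0,0,0,0,0, -50,0,0,0,0, -100,0,0,0,0, -125,30,4,2,0, -125,80,10,5,0, -125,130,16,9,0, -125,177,22,12.3,0, -125,177,22,12.3,0]'; python3 -m inch '[0,0,0,0,0,0,0,0,0,0]'; python3 - <<'E'
from h import *
tgt(641,-72.5,45,-9)
m=camera_model("wrist");cv2.imwrite("pics/w5.png",read_camera("wrist")[:,:,::-1])
a=cv2.cvtColor(cv2.imread("pics/w5.png"),cv2.COLOR_BGR2HSV)
br=cv2.inRange(a,(10,90,110),(32,255,255))>0
for c,n,_ in blobs(br,8,250):
    if 180<c[1]<300 and 200<c[0]<380: print(c,n,fplane(m,c,94).round(1))
E
```

```text
clock: 14.12
tcp_pos: [642.3, -72.7, 159.1]
orientation: [-1.931, 1.57, 2.624]
contact_force: [-0.4, -0.1, -0.0]
grip_width: 88.2
clock: 14.38
tcp_pos: [639.4, -72.3, 160.4]
orientation: [-1.581, 1.57, 2.974]
contact_force: [0.1, -0.0, 0.4]
grip_width: 88.2
clock 14.38 tcp [639.4 -72.3 160.4] jawang -9.02 width 88.2 F [ 0.1 -0.   0.4]
toolx [-0.001  0.    -1.   ] tooly [ 0.988 -0.157 -0.001] toolz [-0.157 -0.988 -0.   ] q [-0.3   0.4   1.49 -0.    1.25 -0.14]
ROW shift [115.4   1.7  -0. ] turn about tool x: -0.0
[284.9 207.3] 61 [[644.1 -59.9  94. ]]
[284.6 226.2] 50 [[641.8 -73.6  94. ]]
[285.  243.9] 63 [[640. -87.  94.]]
```

View pics/w5.png

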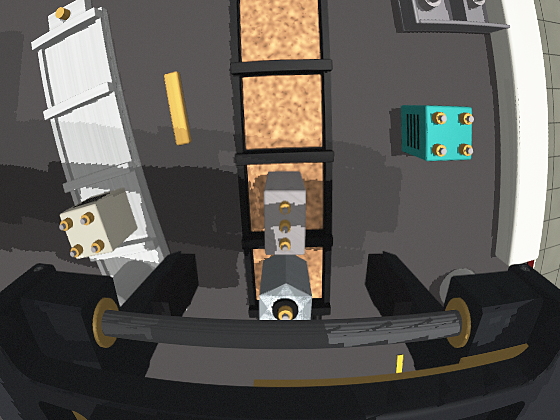

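```bash
python3 -m inch '[40,2.5,0.5,0,0, 80,2.5,0.5,0,0, 105,2.5,0.5,0,0, 115,2.5,0.5,0,0, 115,2.5,0.5,0,0, 115,2.5,0.5,0,120, 115,2.5,0.5,0,255, 115,2.5,0.5,0,255, 115,2.5,0.5,0,255, 115,2.5,0.5,0,255, 115,2.5,0.5,0,255]' 35; python3 - <<'E'
from h import *
tgt(458.4,19.6,45,3.3)
E
```

```text
clock: 15.8
tcp_pos: [642.6, -73.3, 45.3]
orientation: [-1.65, 1.57, 2.905]
contact_force: [-2.6, -0.2, 1.9]
grip_width: 30.1
clock 15.80 tcp [642.6 -73.3  45.3] jawang -9.03 width 30.1 F [-2.6 -0.2  1.9]
toolx [-0.001  0.    -1.   ] tooly [ 0.988 -0.157 -0.001] toolz [-0.157 -0.988 -0.   ] q [-0.3   0.56  1.53 -0.    1.05 -0.14]
ROW shift [   0.4 -196.5  -62.8] turn about tool x: -12.3
```

```bash
python3 -m inch '[-10,0,0,0,255, -40,0,0,0,255, -70,-5,-2,0,255, -95,-30,-10,-2,255, -100,-65,-21,-4,255, -100,-105,-34,-7,255, -100,-145,-46,-9,255, -100,-178,-57,-11,255, -100,-196,-62.5,-12.3,255, -100,-196,-62.5,-12.3,255, -100,-196,-62.5,-12.3,255]'; python3 - <<'E'
from h import *
tgt(458.4,19.6,45,3.3)
cv2.imwrite("pics/w6.png",read_camera("wrist")[:,:,::-1])
E
```

```text
clock: 17.18
tcp_pos: [460.0, 18.8, 145.9]
orientation: [1.229, 1.569, -0.285]
contact_force: [0.7, 0.4, -3.3]
grip_width: 29.9
clock 17.18 tcp [460.   18.8 145.9] jawang 3.24 width 29.9 F [ 0.7  0.4 -3.3]
toolx [ 0.001 -0.    -1.   ] tooly [0.998 0.057 0.001] toolz [ 0.057 -0.998  0.001] q [-0.22  0.03  1.97 -0.    1.14 -0.27]
ROW shift [100.9  -1.7  -0.9] turn about tool x: -0.1
```

View pics/w6.png

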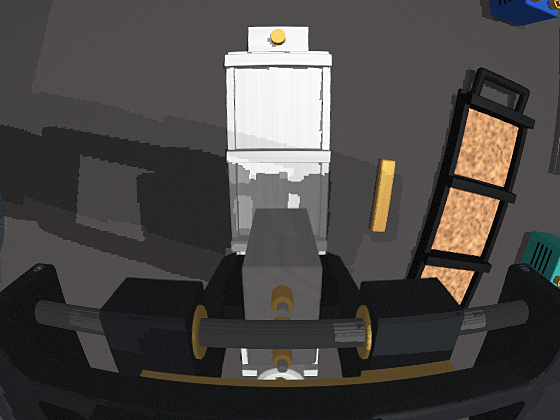

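The slab is held and centred at column 281, and the rack spans columns 228–331. Lowering.

```bash
python3 -m inch '[20,-1,-0.5,0,255, 45,-1,-0.5,0,255, 70,-1,-0.5,0,255, 85,-1,-0.5,0,255, 93,-1,-0.5,0,255, 97,-1,-0.5,0,255, 99.5,-1,-0.5,0,255, 100.5,-1,-0.5,0,255, 101,-1,-0.5,0,255, 101,-1,-0.5,0,255]'; python3 - <<'E'
from h import *
tgt(458.4,19.6,45,3.3)
E
```

```text
clock: 18.48
tcp_pos: [458.5, 19.5, 45.1]
orientation: [1.211, 1.57, -0.302]
contact_force: [-3.5, -0.2, 5.5]
grip_width: 29.5
clock 18.48 tcp [458.5  19.5  45.1] jawang 3.28 width 29.5 F [-3.5 -0.2  5.5]
toolx [ 0.001 -0.    -1.   ] tooly [0.998 0.057 0.001] toolz [ 0.057 -0.998  0.   ] q [-0.22  0.21  2.03 -0.    0.9  -0.27]
ROW shift [ 0.1 -0.1 -0.1] turn about tool x: -0.0
```

```bash
python3 -m inch '[0,0,0,0,120, 0,0,0,0,60, 0,0,0,0,0, 0,0,0,0,0, 0,0,0,0,0, -50,0,0,0,0, -100,0,0,0,0, -125,25,28,2,0, -125,65,73,5,0, -125,105,118,8,0, -125,140,158,10,0, -125,161.5,181,11.3,0]'; python3 -m inch '[0,0,0,0,0,0,0,0,0,0]'; python3 - <<'E'
from h import *
tgt(630,-152.3,40,-8)
m=camera_model("wrist");cv2.imwrite("pics/w7.png",read_camera("wrist")[:,:,::-1])
a=cv2.cvtColor(cv2.imread("pics/w7.png"),cv2.COLOR_BGR2HSV)
br=cv2.inRange(a,(10,90,110),(32,255,255))>0
for c,n,_ in blobs(br,8,250):
    if 180<c[1]<300 and 200<c[0]<380: print(c,n,fplane(m,c,86).round(1))
E
```

```text
clock: 19.98
tcp_pos: [630.9, -154.0, 168.9]
orientation: [0.557, 1.571, -1.156]
contact_force: [0.0, -0.0, 0.1]
grip_width: 87.8
clock: 20.23
tcp_pos: [628.9, -151.2, 168.7]
orientation: [-1.978, 1.569, 2.595]
contact_force: [-0.5, -1.0, 0.5]
grip_width: 88.1
clock 20.23 tcp [ 628.9 -151.2  168.7] jawang -8.01 width 88.1 F [-0.5 -1.   0.5]
toolx [-0.001  0.001 -1.   ] tooly [ 0.99  -0.139 -0.002] toolz [-0.139 -0.99  -0.001] q [-0.42  0.4   1.47  0.    1.27 -0.28]
ROW shift [128.7   1.4   1. ] turn about tool x: -0.0
[282.7 219.1] 156 [[ 630.  -152.7   86. ]]
```

View pics/w7.png

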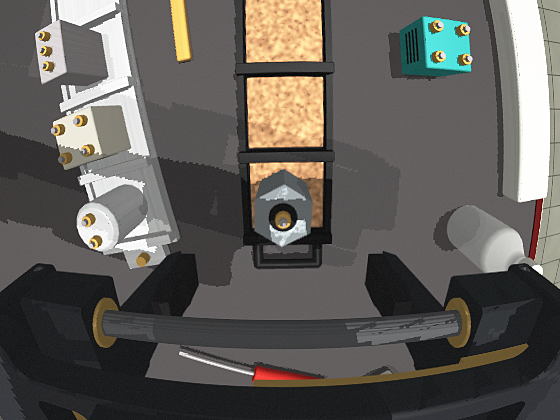

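```bash
python3 - <<'E'
import cv2
cv2.imwrite("pics/crop7.png",cv2.resize(cv2.imread("pics/w7.png")[160:260,235:335],None,fx=5,fy=5,interpolation=cv2.INTER_CUBIC))
E
```

```text
(no output)
```

View pics/crop7.png

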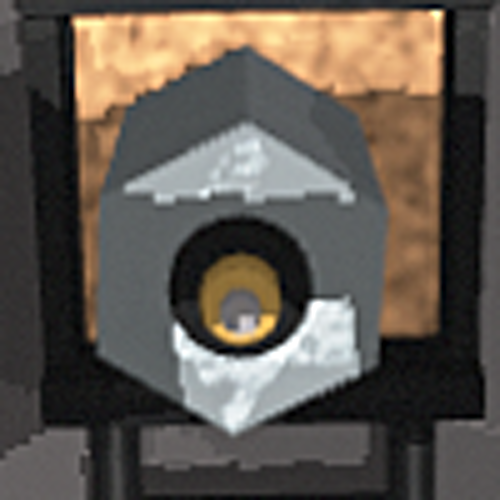

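```bash
python3 - <<'E'
from h import *
m=camera_model("wrist")
f=lambda L:[[x/5+235-.4,y/5+160-.4] for x,y in L]
p=fplane(m,f([[248,122],[235,435],[388,205],[380,370],[101,205],[98,355]]),78);print(p.round(1))
for i in(0,2,4):print(yawof(p[i]-p[i+1]))
E
```

```text
[[ 634.5 -127.9   78. ]
 [ 625.5 -178.3   78. ]
 [ 653.9 -143.7   78. ]
 [ 649.6 -170.4   78. ]
 [ 610.6 -137.6   78. ]
 [ 606.1 -161.7   78. ]]
-10.197525808214944
-8.977695078542915
-10.618394291898264
```

```bash
python3 -m inch '[40,1.4,1.7,2,0, 85,1.4,1.7,2,0, 117,1.4,1.7,2,0, 128.5,1.4,1.7,2,0, 128.5,1.4,1.7,2,0, 128.5,1.4,1.7,2,120, 128.5,1.4,1.7,2,255, 128.5,1.4,1.7,2,255, 128.5,1.4,1.7,2,255, 128.5,1.4,1.7,2,255]' 35; python3 - <<'E'
from h import *
tgt(453.8,99.5,40,3.3)
E
```

```text
clock: 21.52
tcp_pos: [630.5, -153.8, 40.9]
orientation: [-1.547, 1.57, 2.99]
contact_force: [-2.8, 0.3, 2.3]
grip_width: 43.6
clock 21.52 tcp [ 630.5 -153.8   40.9] jawang -10.03 width 43.6 F [-2.8  0.3  2.3]
toolx [-0.001  0.    -1.   ] tooly [ 0.985 -0.174 -0.001] toolz [-0.174 -0.985  0.   ] q [-0.42  0.57  1.53 -0.    1.05 -0.25]
ROW shift [   1.1 -218.1 -218.6] turn about tool x: -13.3
```

```bash
python3 -m inch '[-10,0,0,0,255, -40,0,0,0,255, -75,0,0,0,255, -105,-12,-12,0,255, -110,-40,-40,-2,255, -110,-72,-72,-4,255, -110,-104,-104,-6,255, -110,-136,-136,-8,255, -110,-168,-168,-10,255, -110,-195,-196,-12,255, -110,-213,-213,-13.3,255, -110,-218,-218.5,-13.3,255]'; python3 -m inch '[0,0,0,0,255,0,0,0,0,255]'; python3 - <<'E'
from h import *
tgt(453.8,99.5,40,3.3)
m=camera_model("wrist");cv2.imwrite("pics/w8.png",read_camera("wrist")[:,:,::-1])
E
```

```text
clock: 23.02
tcp_pos: [453.0, 100.4, 150.8]
orientation: [-1.868, 1.57, 2.904]
contact_force: [-0.5, -0.4, -3.9]
grip_width: 43.6
clock: 23.28
tcp_pos: [454.9, 98.7, 151.0]
orientation: [1.06, 1.57, -0.454]
contact_force: [0.1, 0.4, -4.6]
grip_width: 43.9
clock 23.27 tcp [454.9  98.7 151. ] jawang 3.21 width 43.9 F [ 0.1  0.4 -4.6]
toolx [ 0.001 -0.    -1.   ] tooly [0.998 0.056 0.001] toolz [ 0.056 -0.998  0.   ] q [-0.04  0.04  1.96 -0.    1.15 -0.1 ]
ROW shift [111.   -1.1  -0.9] turn about tool x: -0.1
```

View pics/w8.png

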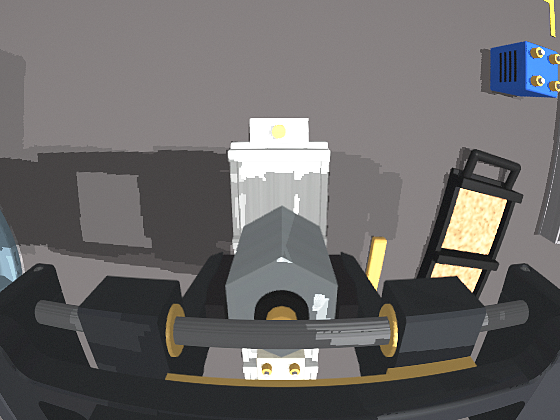

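The hex is held at column 282, and the rack spans columns 230–329. Lowering.

```bash
python3 -m inch '[20,-1,-1,0,255, 50,-1,-1,0,255, 80,-1,-1,0,255, 95,-1,-1,0,255, 103,-1,-1,0,255, 107,-1,-1,0,255, 109.5,-1,-1,0,255, 110.5,-1,-1,0,255, 111,-1,-1,0,255, 111,-1,-1,0,255]'; python3 - <<'E'
from h import *
tgt(453.8,99.5,40,3.3)
E
```

```text
clock: 24.58
tcp_pos: [453.6, 100.3, 40.9]
orientation: [1.381, 1.57, -0.132]
contact_force: [-2.3, -0.0, 5.6]
grip_width: 44.0
clock 24.57 tcp [453.6 100.3  40.9] jawang 3.28 width 44.0 F [-2.3 -0.   5.6]
toolx [ 0.001 -0.    -1.   ] tooly [0.998 0.057 0.001] toolz [ 0.057 -0.998  0.   ] q [-0.04  0.23  2.01 -0.    0.9  -0.1 ]
ROW shift [0.9 0.1 0.8] turn about tool x: -0.0
```

```bash
python3 -m inch '[0,0,0,0,120, 0,0,0,0,60, 0,0,0,0,0, 0,0,0,0,0, 0,0,0,0,0, -50,0,0,0,0, -110,0,0,0,0, -160,0,0,0,0, -200,0,0,0,0, -200,0,0,0,0]'; python3 -m inch '[0,-20,50,0,0, 0,-48,100,5,0, 0,-77,160,15,0, 0,-106,220,25,0, 0,-135,280,30,0, 0,-164,340,35,0, 0,-193,400,40,0, 0,-222,460,40,0, 0,-251,520,40,0, 0,-280,580,40,0, 0,-290,623,40,0, 0,-290,623,40,0]'; python3 -m inch '[0,0,0,0,0,0,0,0,0,0,0,0,0,0,0]'; python3 - <<'E'
from h import *
cv2.imwrite("pics/t9.png",read_camera("top")[:,:,::-1])
cv2.imwrite("pics/s9.png",read_camera("scene")[:,:,::-1])
tgt(199,-539,238,0)
E
```

```text
clock: 25.82
tcp_pos: [455.2, 100.3, 243.4]
orientation: [1.479, 1.563, -0.034]
contact_force: [0.4, 0.3, 0.1]
grip_width: 87.9
clock: 27.32
tcp_pos: [197.2, -540.2, 237.3]
orientation: [-2.257, 1.568, 1.812]
contact_force: [-0.1, 0.4, -0.3]
grip_width: 88.2
clock: 27.7
tcp_pos: [200.0, -537.0, 240.1]
orientation: [1.931, 1.571, -0.279]
contact_force: [0.3, 0.1, 0.2]
grip_width: 88.2
clock 27.80 tcp [ 199.8 -537.4  240.3] jawang -36.65 width 88.1 F [-0.4  0.1  0.2]
toolx [ 0.    -0.001 -1.   ] tooly [ 0.802 -0.597  0.   ] toolz [-0.597 -0.802  0.   ] q [-1.42  0.18  1.61  0.    1.36 -0.78]
ROW shift [2.3 0.3 1.8] turn about tool x: -36.7
```

View pics/t9.png

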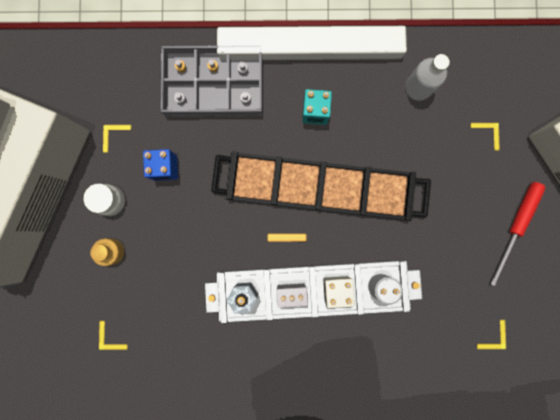

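View pics/s9.png

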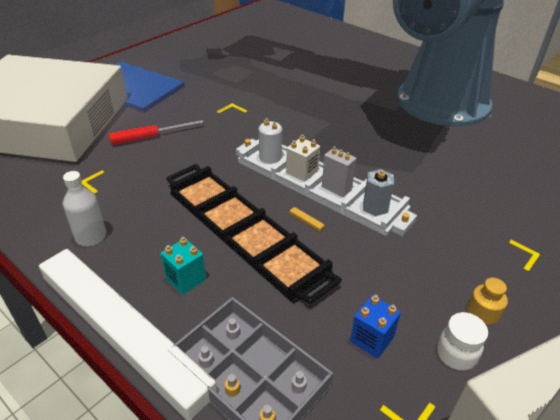

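All four stand in the rack, mirrored. In the top view they are at (241,299) hex, (291,297) slab, (340,293) block and (388,290) can. Next is a numeric check of the centring.

```bash
python3 - <<'E'
from h import *
m=camera_model("top");h=cv2.cvtColor(cv2.imread("pics/t9.png"),cv2.COLOR_BGR2HSV)
br=cv2.inRange(h,(12,60,120),(32,255,255))>0
r=np.zeros(br.shape,bool);r[275:315,225:405]=1
B=[c for c,n,_ in blobs(br&r,4,60)];print(*B)
th=np.radians(3.3);c=np.array([460.6,-20]);ey=np.array([-np.sin(th),np.cos(th)]);ex=np.array([ey[1],-ey[0]])
for n,a,b,z in(("hex",225,262,84),("slab",270,312,93),("block",320,360,80),("can",370,402,92)):
    p=np.array([q for q in B if a<q[0]<b]); w=plane(m,p,z)[:,:2].mean(0); print(n,len(p),"rack x %.1f y %.1f"%((w-c)@ex,(w-c)@ey))
E
```

```text
[331.6 285.5] [347.1 284.4] [383.  291.1] [395.1 290.8] [300.1 296.5] [240.6 300.2] [282.9 297.8] [291.6 297.7] [332.6 301.4] [348.2 300.5]
hex 1 rack x 0.4 y 122.9
slab 3 rack x 1.1 y 39.7
block 4 rack x 1.6 y -39.9
can 2 rack x 1.5 y -117.9
```

All four are within 3 mm of their bay centres, with the limit at 15 mm. Handing in.

```bash
python3 -c "from workcell import *; print(close_job())"
```

```text
the job is handed in; nothing more can be done
None
```

All four standards are now in the aluminium rack in reverse order: can in the right end bay, then block, slab and hex, with hex in the left end bay. I gripped each one across the row, lowered it until the wrist force showed contact with the floor, released it and drew straight up. The job took about 28 s of the 88 s allowed.

**Last checks:** the top and scene pictures show all four upright, one to a bay, with the carrier empty and the arm clear. By the top camera their centres lie within 1.6 mm across the row and 2.9 mm along it; the limit is 15 mm.

**Disagreements:** none of the checks failed. The top and scene cameras put heights about 4 mm lower than I had assumed for the terminals and posts, and the camera views differed by 1–2 mm in position. Both were too small to matter for the grasps or placings.

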